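Sort carved cabinet fittings into their sample trays

TASK

Sort the five loose pale-wood cabinet fittings on the carving bench (two round knobs, two square rosette blocks, one bar pull) into the three trays: each goes, whatever its size, into the tray whose glued-on brown sample on the ledge is of the same kind. Set every fitting flat on its tray's floor, the same way up as it lies now, and let go; leave the wax tin and the rough offcut among them where they are.

Things in the scene. Friction and masses are not known exactly. Their poses are not given: they have to be found in the camera images.
- knob_large: Large turned drawer knob, mushroom-shaped, 38 mm tall: foot 36 mm across, waist, round head 46 mm across (vertical rim from 17 to 31 mm above the underside), slightly domed on top. Origin: centre of its underside; z up. Starts on the bench with that underside down. Pale wood, about 50 g.
- knob_small: Small turned drawer knob, mushroom-shaped, 32 mm tall: foot 28 mm across, waist, round head 34 mm across (vertical rim from 14 to 26 mm above the underside), slightly domed on top. Origin: centre of its underside; z up. Starts on the bench with that underside down. Pale wood, about 30 g.
- block_large: Large square rosette block, 46 by 46 mm (sides along its x and y), 30 mm high, with a carved round flower standing up to 4 mm on top. Origin: centre of its underside; z up. Starts on the bench with that underside down. Pale wood, about 60 g.
- block_small: Small square rosette block, 34 by 34 mm (sides along its x and y), 26 mm high, with a carved round flower standing up to 4 mm on top. Origin: centre of its underside; z up. Starts on the bench with that underside down. Pale wood, about 30 g.
- pull: Bridge-shaped bar pull (drawer handle), 100 mm long along its x, 22 mm wide along its y, 32 mm tall: a bar from 18 to 32 mm height on two feet 20 mm long centred at x = -36 and +36 mm. Origin: centre of its underside; z up. Starts on the bench with that underside down. Pale wood, about 50 g.
- tray_knobs: Fixed dark-wood tray, outside 112 (x) by 152 (y) by 16 mm high, walls and floor 6 mm thick. Behind it (+x, away from the robot) a ledge 16 mm high, x = 56 to 112 mm, carries at x = 86 its glued brown sample: a round turned knob 40 mm across and 35 mm tall. Only the sample tells the trays apart. Origin: centre of the pocket, at bench level; x to the ledge, z up.
- tray_blocks: Fixed dark-wood tray, outside 112 (x) by 152 (y) by 16 mm high, walls and floor 6 mm thick. Behind it (+x, away from the robot) a ledge 16 mm high, x = 56 to 112 mm, carries at x = 86 its glued brown sample: a square rosette block 40 by 40 by 28 mm. Only the sample tells the trays apart. Origin: centre of the pocket, at bench level; x to the ledge, z up.
- tray_pulls: Fixed dark-wood tray, outside 112 (x) by 152 (y) by 16 mm high, walls and floor 6 mm thick. Behind it (+x, away from the robot) a ledge 16 mm high, x = 56 to 112 mm, carries at x = 86 its glued brown sample: a bar pull 100 mm long, along y. Only the sample tells the trays apart. Origin: centre of the pocket, at bench level; x to the ledge, z up.
- wax_tin: Bystander: round blue-grey steel wax tin, 62 mm across, 40 mm high, darker lid, about 200 g, loose on the bench among the parts. Origin: centre of its underside; z up.
- offcut: Bystander: plain rough offcut of pale wood, 45 mm (its x) by 75 mm (its y) by 38 mm high, about 120 g, loose on the bench among the parts. Origin: centre of its underside; z up.
Things that resemble listed ones, but are neither listed nor needed, are in the scene too. What is shaped like the pull but green or orange is not meant.

How it is judged:
At the end, for the whole second after the job is handed in: Every fitting is in the tray with the sample of its kind: origin inside the pocket (50 mm in x, 70 mm in y of the tray centre), underside less than 4 mm above the tray floor, upright within 0.07 rad, at rest and released. Wax tin and offcut are within 30 mm of their starts (x of knob_large in the frame of tray_knobs between -0.05 and 0.05 m and y of knob_large in the frame of tray_knobs between -0.07 and 0.07 m and z of knob_large in the frame of tray_knobs between 0 and 0.01 m and angle between each of knob_large, knob_small, block_large, block_small, pull's own z axis and vertical below 0.07 rad and linear speed of each of knob_large, knob_small, block_large, block_small, pull below 0.02 m/s and x of knob_small in the frame of tray_knobs between -0.05 and 0.05 m and y of knob_small in the frame of tray_knobs between -0.07 and 0.07 m and z of knob_small in the frame of tray_knobs between 0 and 0.01 m and x of block_large in the frame of tray_blocks between -0.05 and 0.05 m and y of block_large in the frame of tray_blocks between -0.07 and 0.07 m and z of block_large in the frame of tray_blocks between 0 and 0.01 m and x of block_small in the frame of tray_blocks between -0.05 and 0.05 m and y of block_small in the frame of tray_blocks between -0.07 and 0.07 m and z of block_small in the frame of tray_blocks between 0 and 0.01 m and x of pull in the frame of tray_pulls between -0.05 and 0.05 m and y of pull in the frame of tray_pulls between -0.07 and 0.07 m and z of pull in the frame of tray_pulls between 0 and 0.01 m and distance of each of wax_tin, offcut from where it was at the start of the episode below 0.03 m); the robot touches nothing.
It fails at once if the wax tin or the offcut is pushed or carried more than 50 mm from its place (distance of any of wax_tin, offcut from where it was at the start of the episode above 0.05 m).
It also fails if it takes over 112 s, if anything falls off the work surface, if the arm or the gripper's body presses on something with over 40 N, if the wrist force passes 120 N, or if a joint passes its speed limit or range.

ROBOT

A 7-joint arm with a two-finger parallel gripper is mounted at the origin on the work surface. World frame = base frame: x ahead of the robot, y to its left, z up, the work surface at z = 0. Lengths are in m, angles in rad, forces in N, time in s.
With the tool pointing down it reaches from about 0.425 to 0.875 m from the base axis. Payload 4.7 kg.
Tool frame: the origin (TCP) lies on the centre line of the jaws, within the pads' length; the fingertips stand 8 mm ahead of it and the grasp point (between the pads) lies 11 mm behind it (arm.tip_extent is the distance from the TCP to the fingertips, in m); z points along the fingers, y is the line along which they close (so a half turn about z gives the same grasp; the last joint's range is limited). The gripper opens to 85 mm and grips with 20 to 120 N. Pads are 22 mm wide; open, the fingers measure 114 mm over their backs; the gripper's body (76 mm by 85 mm) begins 54 mm behind the grasp point. The pads swing forward as they close: fully open they stand 13 mm farther back than shut.
Start: joints at [-1.175, 0.321, -0.07, 1.45, 0.023, 1.371, -0.057], TCP at [0.242, 0.603, 0.239] pointing down, gripper open.
Joint ranges: [-2.86, 2.86], [-0.3, 2.09], [-1.38, 1.24], [0.06, 2.45], [-1.56, 4.7], [0.09, 2.05], [-2.69, 2.69]. Speed limits (rad/s): [2.57, 2.57, 3.14, 3.14, 3.14, 3.14, 3.14].

INTERFACE

Orientations are given as a unit quaternion [w, x, y, z].
In Python, from station import arm gives the robot as it stands.
- The arm moves only by the tool drive_tool, never from a script. Its argument "series" is a list of rows, each a list of 3 entries, a list of its own where there are three numbers: the shift along the tool's x, y, z in m, then the turn, a rotation vector about the tool's x, y, z in degrees, then the opening, from 0 (shut) to 1 (fully open). In form: [[[tx, ty, tz], [rx, ry, rz], grip], ...]. A call has 1 to 12 rows; each row is the pose to reach, as a shift and turn from the pose commanded when the call began, along the tool's axes at that moment; what a row does not reach only later rows make up. A row lasts 1/12 s, in which the tool goes at most 41.7 mm and 7.16 degrees, less where a joint would pass 70% of its speed; a pose out of reach is approached as far as the arm can. A call with a gripper value outside its range is refused whole. The fingers move at their own pace and stop on an object; "grip_force" is the grip in N (left out, the last holds). Time passes only in rows, so rows that repeat a pose let the fingers close. It gives the time, the measured TCP pose, the force, the opening and the grip force at its end, in the units of the state.
- arm.read_state(): the state, without advancing time (a new reading comes with each control period).
- arm.capture(name): name is "scene" or "top" or "wrist"; returns a dict with "img" (420x560x3 uint8, red, green, blue), "fx", "fy", "cx", "cy" (pixels), "dist_coeffs" ([k1, k2, p1, p2, k3] as OpenCV has them; the pictures are not rectified), "rvec" (rotation vector, rad) and "tvec" (3), from world to camera coordinates, as OpenCV has them. Camera axes: x right, y down, z forward; pixel columns grow to the right and rows downward; lengths in m; the calibration is good to about 2 mm. A picture is of the moment at which its call begins. There is no depth.
- arm.hand_in(): hands the job in; it is judged then, once.
The state is a dict: "clock": time; "q": joint angles; "qd": joint speeds; "tau": joint torques, N m; "position": TCP position; "orientation": TCP orientation; "wrist_force": force on the tool from outside, world axes, zero at the start; "moment": the same for the moment, N m; "opening": finger opening in m; "grasp_force": force on a finger pad.
Only numpy, scipy, OpenCV 4.12 (cv2) and the standard library are available. Lean on these libraries where they do the work, as an engineer would, in place of code of your own. Each camera call takes 0.05 s, during which the arm holds its last target. There are 200 camera calls.

## Working session

There is one attempt and no reset: what is moved stays moved. The work goes in short steps, Python scripts to look and compute and a tool call to move; the robot and the scene stay as the last step left them, time stands still between calls to the robot, and variables do not carry over. Pictures are saved under pics/ and viewed, at most 14 in all, crops included, and the job is handed in when it is done.

Besides the shell and the picture viewer there is one more tool, called after "Call:" by a JSON object that holds its "op" and its "data". drive_tool: Moves the arm, as the interface text tells. Its arguments: {"type":"object","properties":{"series":{"type":"array","items":{"type":"array"}},"grip_force":{"type":"number"}},"required":["series"]}

```bash
ls; mkdir -p pics
python3 - <<'E'
from station import arm
import cv2
s=arm.read_state();print(s)
for n in("top","scene"):
    c=arm.capture(n);cv2.imwrite(f"pics/{n}0.png",c["img"][:,:,::-1]);print(n,c["fx"],c["cx"],c["cy"],c["dist_coeffs"],c["rvec"],c["tvec"])
E
```

```text
pics
{'clock': 0.0, 'q': array([-1.1748933 ,  0.32180292, -0.07010001,  1.45168223,  0.02256438,
        1.37080855, -0.05689493]), 'qd': array([-0.00119559, -0.00257917,  0.00032809, -0.00129119,  0.00111158,
        0.00040699, -0.00014531]), 'tau': array([ 3.82508888e-04, -4.93591619e+01, -3.82258790e-01, -3.14316380e+01,
        1.28537061e-02,  1.19279852e-02,  7.95730074e-06]), 'position': array([0.24201363, 0.60269361, 0.23823301]), 'orientation': array([-1.51980027e-04,  1.89722820e-01,  9.81837225e-01, -9.45029185e-04]), 'wrist_force': array([-0.37046725,  0.18083009, -0.04327531]), 'moment': array([-0.01996061,  0.05245415, -0.03342366]), 'grasp_force': 0.0, 'opening': 0.08557880913311117}
top 388.1656416322724 277.82899735790767 208.3519071403826 [-0.08103836  0.          0.          0.          0.        ] [ 2.14022929 -2.17899743  0.12484709] [0.05981527 0.47967072 0.93474831]
scene 438.4741352629729 279.6761916876859 209.12074004339345 [0.03358572 0.         0.         0.         0.        ] [ 1.53285254  2.21883472 -0.73645541] [ 0.09696021 -0.34819101  1.28394031]
```

View pics/top0.png

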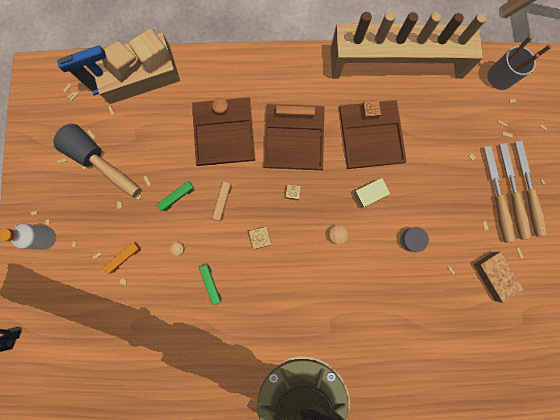

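View pics/scene0.png

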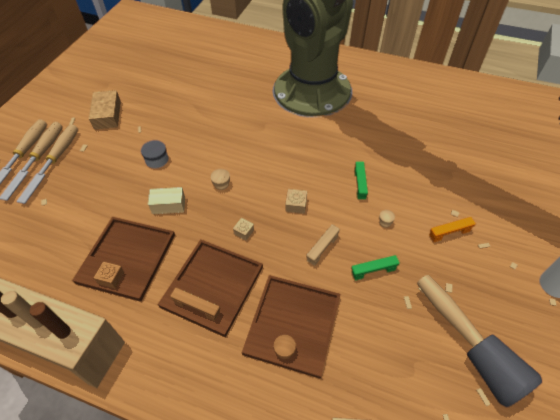

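The top view shows the trays for knobs at (223,140), pulls at (294,138) and blocks at (372,135). The fittings are the pull (221,201), small block (292,191), large block (260,238), large knob (338,234) and small knob (177,249). The offcut is at (372,192) and the tin at (414,239).

```bash
cat > h.py <<'E'
import numpy as np, cv2
from scipy.spatial.transform import Rotation as R
def ray(c,uv,z):
    K=np.array([[c["fx"],0,c["cx"]],[0,c["fy"],c["cy"]],[0,0,1]]);
    n=cv2.undistortPoints(np.array(uv,float).reshape(-1,1,2),K,np.array(c["dist_coeffs"])).reshape(-1,2)
    M=cv2.Rodrigues(np.array(c["rvec"],float))[0];o=-M.T@np.array(c["tvec"])
    d=np.c_[n,np.ones(len(n))]@M
    return o+d*((z-o[2])/d[:,2])[:,None]
def proj(c,P):
    K=np.array([[c["fx"],0,c["cx"]],[0,c["fy"],c["cy"]],[0,0,1]])
    return cv2.projectPoints(np.array(P,float).reshape(-1,1,3),np.array(c["rvec"],float),np.array(c["tvec"],float),K,np.array(c["dist_coeffs"]))[0].reshape(-1,2)
E
python3 - <<'E'
from h import *
from station import arm
c=arm.capture("top")
im=c["img"][:,:,::-1]
cv2.imwrite("pics/crop.png",cv2.resize(im[90:310,150:440],None,fx=2.7,fy=2.7,interpolation=cv2.INTER_CUBIC))
for n,uv,z in [("pull",(221,201),.032),("bs",(292,191),.028),("bl",(260,238),.032),("kl",(338,234),.03),("ks",(177,249),.025),("off",(372,192),.038),("tin",(414,239),.04)]: print(n,ray(c,[uv],z)[0].round(3), im[uv[1],uv[0]])
E
```

```text
pull [0.501 0.192 0.032] [113 161 205]
bs [0.524 0.015 0.028] [121 177 203]
bl [0.408 0.096 0.032] [100 149 201]
kl [ 0.414 -0.096  0.03 ] [116 167 205]
ks [0.384 0.303 0.025] [121 176 202]
off [ 0.516 -0.183  0.038] [163 202 202]
tin [ 0.398 -0.281  0.04 ] [ 98  95 104]
```

View pics/crop.png

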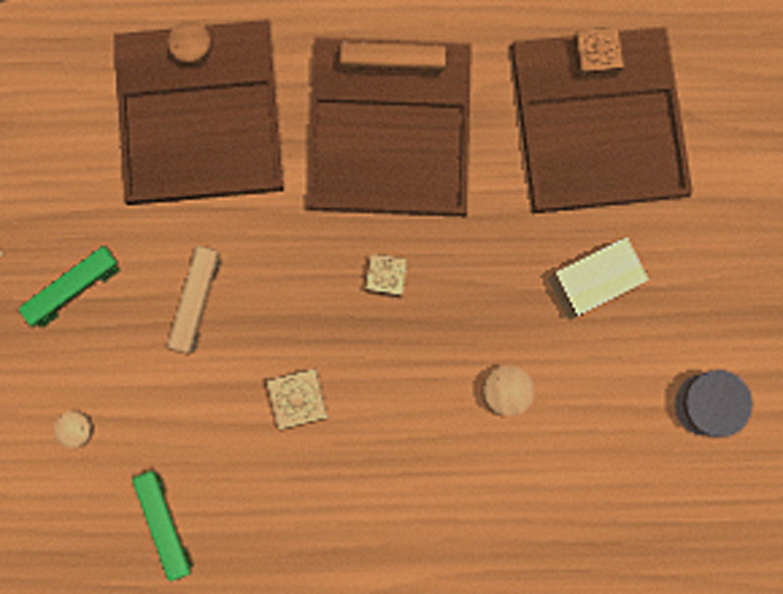

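The crop confirms the layout: knob tray on the left, pull tray in the middle, block tray on the right. All fittings have clear space around them. Next step is to fit their poses.

```bash
cat > find.py <<'E'
from h import *
from station import arm
c=arm.capture("top")
im=np.ascontiguousarray(c["img"][:,:,::-1]);big=cv2.resize(im,None,fx=4,fy=4,interpolation=cv2.INTER_CUBIC)
for n,(u,v),z,s in [("pull",(221,201),.032,30),("bs",(292,191),.026,16),("bl",(260,238),.030,18),("kl",(338,234),.026,18),("ks",(177,249),.022,14)]:
    roi=big[4*(v-s):4*(v+s),4*(u-s):4*(u+s)]
    b=cv2.GaussianBlur(roi[:,:,0],(5,5),0)
    t,m=cv2.threshold(b,0,255,cv2.THRESH_OTSU)
    m=cv2.morphologyEx(m,cv2.MORPH_CLOSE,np.ones((13,13)))
    ct=max(cv2.findContours(m,cv2.RETR_EXTERNAL,cv2.CHAIN_APPROX_NONE)[0],key=cv2.contourArea)
    px=(ct.reshape(-1,2)+.5)/4-.5+[u-s,v-s]
    W=ray(c,px,z)[:,:2]*1000
    if n[0]=="k": print(n,np.round(cv2.minEnclosingCircle(W.astype(np.float32)),1) if 0 else cv2.fitEllipse(W.astype(np.float32)))
    else: print(n,cv2.minAreaRect(W.astype(np.float32)))
    cv2.drawContours(roi,[ct],-1,(255,0,255),1)
g=lambda p:(np.array(p)+.5)/2.7-.5+[150,90]
T={}
for n,p in dict(knobs=[(115,34),(270,21),(283,189),(127,204)],pulls=[(315,38),(470,45),(466,215),(306,209)],blocks=[(511,43),(666,29),(691,195),(534,212)]).items():
    W=ray(c,g(p),.016)[:,:2]
    M=np.array([[.112,.076],[.112,-.076],[-.056,-.076],[-.056,.076]])
    A=cv2.estimateAffinePartial2D(M,W)[0];sc=np.hypot(A[0,0],A[1,0]);print(n,A[:,2].round(4),"scale",sc.round(3),"yaw",np.degrees(np.arctan2(A[1,0],A[0,0])).round(1))
cv2.imwrite("pics/fit.png",cv2.resize(big[4*170:4*275,4*155:4*360],(800,410)))
E
python3 find.py
```

```text
pull ((503.3823547363281, 192.4217987060547), (20.672218322753906, 97.5372543334961), 73.61894226074219)
bs ((523.7838134765625, 12.702128410339355), (35.55329895019531, 34.32257843017578), 79.77728271484375)
bl ((409.56756591796875, 97.11820220947266), (47.09637451171875, 46.1361198425293), 13.780606269836426)
kl ((413.7447509765625, -97.55560302734375), (43.95585632324219, 44.450008392333984), 90.5591049194336)
ks ((385.38360595703125, 305.60040283203125), (30.88837242126465, 31.84115982055664), 135.8665313720703)Traceback (most recent call last):
  File "find.py", line 21, in <module>
    A=cv2.estimateAffinePartial2D(M,W)[0];sc=np.hypot(A[0,0],A[1,0]);print(n,A[:,2].round(4),"scale",sc.round(3),"yaw",np.degrees(np.arctan2(A[1,0],A[0,0])).round(1))
      ~~~~~~~~~~~~~~~~~~~~~~~~~~~^^^^^
cv2.error: OpenCV(4.12.0) /io/opencv/modules/calib3d/src/ptsetreg.cpp:1108: error: (-215:Assertion failed) count >= 0 && to.checkVector(2) == count in function 'estimateAffinePartial2D'
```

```bash
sed -i 's/estimateAffinePartial2D(M,W)/estimateAffinePartial2D(M,np.ascontiguousarray(W),ransacReprojThreshold=1)/' find.py; python3 find.py | tail -3
```

```text
knobs [0.6592 0.187 ] scale 0.998 yaw 4.1
pulls [0.6408 0.0082] scale 0.998 yaw -3.5
blocks [ 0.6448 -0.1993] scale 1.0 yaw 5.0
```

View pics/fit.png

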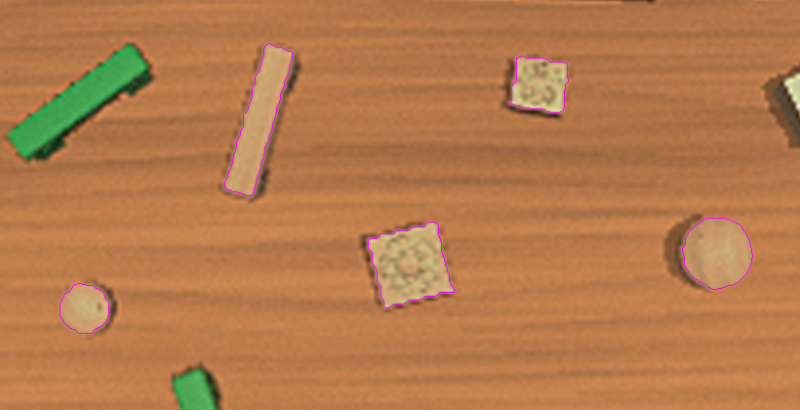

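```bash
cat >> h.py <<'E'
def plan(*tg):
    from station import arm
    s=arm.read_state();q=s["orientation"];R0=R.from_quat([q[1],q[2],q[3],q[0]]);p0=s["position"]
    print("at",p0.round(4),"t",round(s["clock"],2),"q",np.round(s["q"],2),"open",round(s["opening"],4),"gf",s["grasp_force"],"F",s["wrist_force"].round(1))
    y=R0.as_matrix()[:,1];cur=np.degrees(np.arctan2(y[1],y[0]))
    for x,yy,z,yaw in tg:
        d=(yaw-cur+90)%180-90 if yaw is not None else 0; a=np.radians(cur+d)
        Y=np.array([np.cos(a),np.sin(a),0]);Z=np.array([0,0,-1.]);M=np.c_[np.cross(Y,Z),Y,Z]
        print((x,yy,z),"shift",R0.inv().apply(np.array([x,yy,z])-p0).round(4),"turn",np.degrees((R0.inv()*R.from_matrix(M)).as_rotvec()).round(1))
E
python3 - <<'E'
from h import *
from station import arm
print(arm.tip_extent)
plan((.5034,.1924,.10,73.6),(.5034,.1924,.013,73.6))
E
```

```text
0.008
at [0.2421 0.603  0.2388] t 0.25 q [-1.17  0.32 -0.07  1.45  0.02  1.37 -0.06] open 0.0855 gf 0.0 F [-0.3 -0.4 -0.1]
(0.5034, 0.1924, 0.1) shift [-0.3954 -0.2835  0.1391] turn [-0.1 -0.  -5.5]
(0.5034, 0.1924, 0.013) shift [-0.3954 -0.2835  0.2261] turn [-0.1 -0.  -5.5]
```

Call:
{"op": "drive_tool", "data": {"series": [[[-0.3954,-0.2835,0.1391],[0,0,-5.5],0.7],[[-0.3954,-0.2835,0.1391],[0,0,-5.5],0.7],[[-0.3954,-0.2835,0.1391],[0,0,-5.5],0.7],[[-0.3954,-0.2835,0.1391],[0,0,-5.5],0.7],[[-0.3954,-0.2835,0.1391],[0,0,-5.5],0.7],[[-0.3954,-0.2835,0.1391],[0,0,-5.5],0.7],[[-0.3954,-0.2835,0.1391],[0,0,-5.5],0.7],[[-0.3954,-0.2835,0.1391],[0,0,-5.5],0.7],[[-0.3954,-0.2835,0.1391],[0,0,-5.5],0.7],[[-0.3954,-0.2835,0.1391],[0,0,-5.5],0.7],[[-0.3954,-0.2835,0.1391],[0,0,-5.5],0.7],[[-0.3954,-0.2835,0.1391],[0,0,-5.5],0.7]], "grip_force": 30}}

```text
clock: 1.25
position: [0.5012, 0.196, 0.1017]
orientation: [0.0, 0.142, 0.99, 0.0]
wrist_force: [1.0, -0.1, -0.4]
opening: 0.0599
grasp_force: 0.0
```

```bash
python3 -c "
from h import *
plan((.5034,.1924,.10,73.6),(.5034,.1924,.013,73.6))"
```

```text
at [0.5012 0.196  0.1017] t 1.25 q [-0.62  0.2   0.22  1.9  -0.05  1.05  0.91] open 0.0599 gf 0.0 F [ 1.  -0.1 -0.4]
(0.5034, 0.1924, 0.1) shift [-0.0032 -0.0028  0.0017] turn [0. 0. 0.]
(0.5034, 0.1924, 0.013) shift [-0.0031 -0.0028  0.0887] turn [0. 0. 0.]
```

Call:
{"op": "drive_tool", "data": {"series": [[[0,0,0],[0,0,0],0.7],[[0,0,0],[0,0,0],0.7],[[0,0,0],[0,0,0],0.7]]}}

```text
clock: 1.5
position: [0.5002, 0.1982, 0.1019]
orientation: [-0.0, 0.143, 0.99, 0.0]
wrist_force: [-0.0, 1.2, 0.1]
opening: 0.0598
grasp_force: 0.0
```

Run:
```python
from h import *
from station import arm
c=arm.capture("wrist");cv2.imwrite("pics/w1.png",c["img"][:,:,::-1])
plan((.5034,.1924,.10,73.6),(.5034,.1924,.013,73.6))
```

```text
at [0.4999 0.1992 0.1021] t 1.55 q [-0.63  0.2   0.22  1.9  -0.05  1.05  0.9 ] open 0.0599 gf 0.0 F [-0.1  0.3  0.2]
(0.5034, 0.1924, 0.1) shift [-0.0052 -0.0055  0.0021] turn [ 0.1 -0.   0.1]
(0.5034, 0.1924, 0.013) shift [-0.0053 -0.0056  0.0891] turn [ 0.1 -0.   0.1]
```

View pics/w1.png

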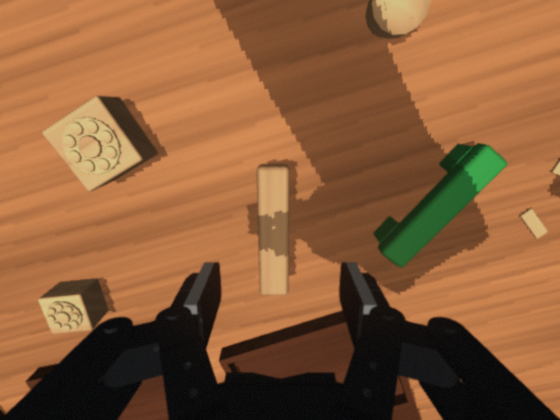

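The wrist view shows the pull between the fingers at (273,230), aligned with the pads, and the green lookalike is clear of them. I'll descend and close.

Call:
{"op": "drive_tool", "data": {"series": [[[-0.0053,-0.0056,0.03],[0,0,0],0.7],[[-0.0053,-0.0056,0.06],[0,0,0],0.7],[[-0.0053,-0.0056,0.08],[0,0,0],0.7],[[-0.0053,-0.0056,0.0885],[0,0,0],0.7],[[-0.0053,-0.0056,0.0885],[0,0,0],0.7],[[-0.0053,-0.0056,0.0885],[0,0,0],0],[[-0.0053,-0.0056,0.0885],[0,0,0],0],[[-0.0053,-0.0056,0.0885],[0,0,0],0],[[-0.0053,-0.0056,0.0885],[0,0,0],0],[[-0.0053,-0.0056,0.0885],[0,0,0],0],[[-0.0053,-0.0056,0.0885],[0,0,0],0],[[-0.0053,-0.0056,0.0885],[0,0,0],0]]}}

```text
clock: 2.55
position: [0.5052, 0.1918, 0.0152]
orientation: [0.001, 0.142, 0.99, 0.001]
wrist_force: [-0.3, 0.7, 7.3]
opening: 0.021
grasp_force: 30.3
```

Run:
```python
from h import *
plan((.5034,.1924,.10,None),(.6408,.0082,.10,-3.5))
```

```text
at [0.5052 0.1918 0.0152] t 2.55 q [-0.6   0.31  0.22  1.96 -0.09  0.87  0.94] open 0.021 gf 30.32727062702179 F [-0.3  0.7  7.3]
(0.5034, 0.1924, 0.1) shift [ 0.0017  0.0003 -0.0848] turn [ 0.2  0.1 -0. ]
(0.6408, 0.0082, 0.1) shift [-0.182  -0.1378 -0.0848] turn [ 0.2 -0.  77.1]
```

Call:
{"op": "drive_tool", "data": {"series": [[[0,0,-0.03],[0,0,0],0],[[0,0,-0.065],[0,0,0],0],[[0,0,-0.085],[0,0,7],0],[[-0.02,-0.015,-0.085],[0,0,14],0],[[-0.04,-0.03,-0.085],[0,0,21],0],[[-0.06,-0.045,-0.085],[0,0,28],0],[[-0.08,-0.06,-0.085],[0,0,35],0],[[-0.1,-0.076,-0.085],[0,0,42],0],[[-0.12,-0.091,-0.085],[0,0,49],0],[[-0.14,-0.106,-0.085],[0,0,56],0],[[-0.16,-0.122,-0.085],[0,0,63],0],[[-0.182,-0.138,-0.085],[0,0,70],0]]}}

```text
clock: 3.55
position: [0.6399, 0.0063, 0.0985]
orientation: [-0.0, 0.686, 0.727, 0.0]
wrist_force: [0.4, 0.2, -0.8]
opening: 0.0217
grasp_force: 29.7
```

Call:
{"op": "drive_tool", "data": {"series": [[[0,0,0],[0,0,7],0],[[0,0,0],[0,0,7],0],[[0,0,0],[0,0,7],0],[[0,0,0],[0,0,7],0],[[0,0,0],[0,0,7],0]]}}

```text
clock: 3.97
position: [0.6392, 0.0087, 0.0983]
orientation: [-0.001, 0.726, 0.687, 0.0]
wrist_force: [-0.2, 0.3, -1.1]
opening: 0.0208
grasp_force: 29.8
```

Run:
```python
from h import *
from station import arm
c=arm.capture("wrist");cv2.imwrite("pics/w2.png",c["img"][:,:,::-1])
plan((.6408,.0082,.10,-3.5),(.6408,.0082,.0215,-3.5))
```

```text
at [0.6392 0.0085 0.0984] t 4.02 q [-0.46  0.43  0.52  1.66 -0.23  1.11  0.06] open 0.0216 gf 29.769680500030518 F [-0.2  0.2 -0.8]
(0.6408, 0.0082, 0.1) shift [-0.0002  0.0016 -0.0016] turn [-0.  -0.1  0.3]
(0.6408, 0.0082, 0.0215) shift [-0.0003  0.0016  0.0769] turn [-0.  -0.1  0.3]
```

View pics/w2.png

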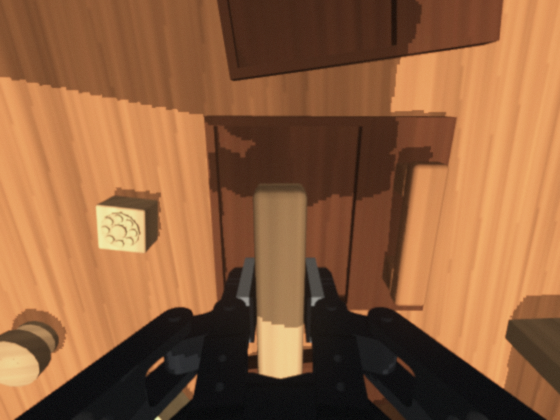

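The pull is held level and lies along the tray axis, over the middle of the pocket. I'll lower it, release, and rise.

Call:
{"op": "drive_tool", "data": {"series": [[[0,0.0016,0.03],[0,0,0.3],0],[[0,0.0016,0.055],[0,0,0.3],0],[[0,0.0016,0.07],[0,0,0.3],0],[[0,0.0016,0.077],[0,0,0.3],0],[[0,0.0016,0.077],[0,0,0.3],0],[[0,0.0016,0.077],[0,0,0.3],0],[[0,0.0016,0.077],[0,0,0.3],0.45],[[0,0.0016,0.077],[0,0,0.3],0.45],[[0,0.0016,0.077],[0,0,0.3],0.45],[[0,0.0016,0.06],[0,0,0.3],0.45],[[0,0.0016,0.03],[0,0,0.3],0.45],[[0,0.0016,0],[0,0,0.3],0.45]]}}

```text
clock: 5.02
position: [0.6402, 0.007, 0.0983]
orientation: [-0.001, 0.729, 0.684, -0.001]
wrist_force: [1.3, -0.6, 1.3]
opening: 0.0386
grasp_force: 0.0
```

Run:
```python
from h import *
plan((.5238,.0127,.1,-10.2),(.5238,.0127,.012,-10.2))
```

```text
at [0.6402 0.007  0.0983] t 5.02 q [-0.46  0.44  0.52  1.65 -0.24  1.12  0.06] open 0.0386 gf 0.0 F [ 1.3 -0.6  1.3]
(0.5238, 0.0127, 0.1) shift [-0.0018 -0.1165 -0.0015] turn [-0.1  0.   6.5]
(0.5238, 0.0127, 0.012) shift [-0.0017 -0.1163  0.0865] turn [-0.1  0.   6.5]
```

Call:
{"op": "drive_tool", "data": {"series": [[[-0.0018,-0.04,0],[0,0,3],0.8],[[-0.0018,-0.08,0],[0,0,6.5],0.8],[[-0.0018,-0.11,0],[0,0,6.5],0.8],[[-0.0018,-0.1165,0.03],[0,0,6.5],0.8],[[-0.0018,-0.1165,0.03],[0,0,6.5],0.8],[[-0.0018,-0.1165,0.03],[0,0,6.5],0.8],[[-0.0018,-0.1165,0.03],[0,0,6.5],0.8],[[-0.0018,-0.1165,0.03],[0,0,6.5],0.8]]}}

```text
clock: 5.68
position: [0.5268, 0.0124, 0.0695]
orientation: [0.001, 0.767, 0.642, 0.001]
wrist_force: [0.3, 0.3, 0.7]
opening: 0.0685
grasp_force: 0.0
```

Run:
```python
from h import *
from station import arm
c=arm.capture("wrist");cv2.imwrite("pics/w3.png",c["img"][:,:,::-1])
plan((.5238,.0127,.012,-10.2))
```

```text
at [0.5267 0.0124 0.0694] t 5.73 q [-0.58  0.23  0.56  1.96 -0.15  0.98 -0.13] open 0.0688 gf 0.0 F [ 0.3 -0.1  0.3]
(0.5238, 0.0127, 0.012) shift [-0.0002 -0.003   0.0574] turn [0.1 0.  0. ]
```

View pics/w3.png

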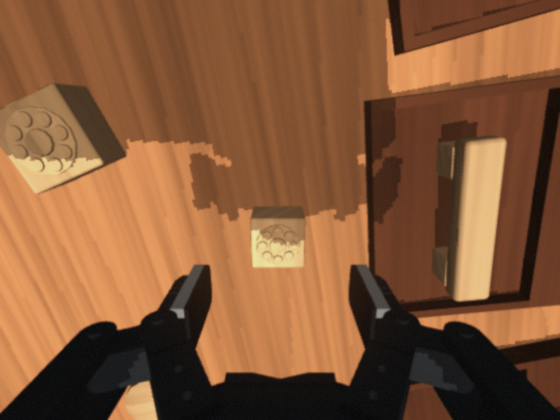

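The pull lies flat in its tray. The small block is squared up between the fingers at (278,238). I'll grasp it.

Call:
{"op": "drive_tool", "data": {"series": [[[0,-0.003,0.03],[0,0,0],0.8],[[0,-0.003,0.05],[0,0,0],0.8],[[0,-0.003,0.057],[0,0,0],0.8],[[0,-0.003,0.057],[0,0,0],0.8],[[0,-0.003,0.057],[0,0,0],0],[[0,-0.003,0.057],[0,0,0],0],[[0,-0.003,0.057],[0,0,0],0],[[0,-0.003,0.057],[0,0,0],0],[[0,-0.003,0.057],[0,0,0],0],[[0,-0.003,0.057],[0,0,0],0]]}}

```text
clock: 6.57
position: [0.5235, 0.0133, 0.0129]
orientation: [0.001, 0.767, 0.642, 0.001]
wrist_force: [-0.3, 0.1, 6.0]
opening: 0.0334
grasp_force: 31.3
```

Run:
```python
from h import *
plan((.648,-.2352,.10,5))
```

```text
at [0.5235 0.0133 0.0129] t 6.57 q [-0.55  0.32  0.54  2.01 -0.21  0.87 -0.08] open 0.0334 gf 31.272811889648438 F [-0.3  0.1  6. ]
(0.648, -0.2352, 0.1) shift [-0.2225  0.1667 -0.0869] turn [  0.2  -0.  -15.2]
```

Call:
{"op": "drive_tool", "data": {"series": [[[0,0,-0.035],[0,0,0],0],[[0,0,-0.07],[0,0,0],0],[[-0.03,0.022,-0.087],[0,0,-5],0],[[-0.06,0.045,-0.087],[0,0,-10],0],[[-0.09,0.067,-0.087],[0,0,-15],0],[[-0.12,0.09,-0.087],[0,0,-15],0],[[-0.15,0.112,-0.087],[0,0,-15],0],[[-0.18,0.135,-0.087],[0,0,-15],0],[[-0.205,0.154,-0.087],[0,0,-15],0],[[-0.2225,0.1667,-0.087],[0,0,-15],0],[[-0.2225,0.1667,-0.087],[0,0,-15],0],[[-0.2225,0.1667,-0.087],[0,0,-15],0]]}}

```text
clock: 7.57
position: [0.6461, -0.2368, 0.0979]
orientation: [-0.0, 0.678, 0.735, -0.001]
wrist_force: [-0.0, 0.8, -0.9]
opening: 0.0334
grasp_force: 30.5
```

Call:
{"op": "drive_tool", "data": {"series": [[[0,0,0.01],[0,0,0],0],[[0,0,0.02],[0,0,0],0],[[0,0,0.03],[0,0,0],0],[[0,0,0.03],[0,0,0],0],[[0,0,0.03],[0,0,0],0]]}}

```text
clock: 7.98
position: [0.6459, -0.2338, 0.067]
orientation: [-0.001, 0.676, 0.737, -0.0]
wrist_force: [0.7, -0.4, -0.4]
opening: 0.0334
grasp_force: 30.5
```

Run:
```python
from h import *
plan((.648,-.2352,.0195,5))
```

```text
at [ 0.6459 -0.2338  0.067 ] t 7.98 q [-0.11  0.58  0.58  1.55 -0.34  1.12  0.63] open 0.0334 gf 30.51292061805725 F [ 0.7 -0.4 -0.4]
(0.648, -0.2352, 0.0195) shift [-0.0017  0.0021  0.0475] turn [-0.1 -0.1 -0.1]
```

Call:
{"op": "drive_tool", "data": {"series": [[[-0.0017,0.002,0.02],[0,0,0],0],[[-0.0017,0.002,0.035],[0,0,0],0],[[-0.0017,0.002,0.044],[0,0,0],0],[[-0.0017,0.002,0.0475],[0,0,0],0],[[-0.0017,0.002,0.0475],[0,0,0],0],[[-0.0017,0.002,0.0475],[0,0,0],0],[[-0.0017,0.002,0.0475],[0,0,0],0.58],[[-0.0017,0.002,0.0475],[0,0,0],0.58],[[-0.0017,0.002,0.0475],[0,0,0],0.58],[[-0.0017,0.002,0.03],[0,0,0],0.58],[[-0.0017,0.002,0],[0,0,0],0.58],[[-0.0017,0.002,-0.035],[0,0,0],0.58]]}}

```text
clock: 8.98
position: [0.6473, -0.2361, 0.1022]
orientation: [-0.002, 0.677, 0.736, -0.001]
wrist_force: [1.0, -0.4, 0.7]
opening: 0.0493
grasp_force: 0.0
```

Run:
```python
from h import *
plan((.4137,-.0976,.10,-10),(.4137,-.0976,.07,-10))
```

```text
at [ 0.6473 -0.2361  0.1022] t 8.98 q [-0.12  0.55  0.6   1.51 -0.32  1.18  0.62] open 0.0493 gf 0.0 F [ 1.  -0.4  0.7]
(0.4137, -0.0976, 0.1) shift [ 0.1576 -0.2211  0.0034] turn [-0.2 -0.1 14.8]
(0.4137, -0.0976, 0.07) shift [ 0.1576 -0.221   0.0334] turn [-0.2 -0.1 14.8]
```

Call:
{"op": "drive_tool", "data": {"series": [[[0.022,-0.031,0],[0,0,5],1],[[0.045,-0.063,0],[0,0,10],1],[[0.068,-0.095,0],[0,0,14.8],1],[[0.09,-0.126,0],[0,0,14.8],1],[[0.113,-0.158,0],[0,0,14.8],1],[[0.135,-0.19,0],[0,0,14.8],1],[[0.152,-0.213,0.01],[0,0,14.8],1],[[0.1576,-0.221,0.02],[0,0,14.8],1],[[0.1576,-0.221,0.033],[0,0,14.8],1],[[0.1576,-0.221,0.033],[0,0,14.8],1],[[0.1576,-0.221,0.033],[0,0,14.8],1],[[0.1576,-0.221,0.033],[0,0,14.8],1]]}}

```text
clock: 9.98
position: [0.4162, -0.0988, 0.0712]
orientation: [0.001, 0.766, 0.643, 0.0]
wrist_force: [-0.0, 0.5, -0.0]
opening: 0.0852
grasp_force: 0.0
```

Run:
```python
from h import *
from station import arm
c=arm.capture("wrist");cv2.imwrite("pics/w4.png",c["img"][:,:,::-1])
plan((.4137,-.0976,.013,-10))
print(R.from_quat(np.roll(arm.read_state()["orientation"],-1)).as_matrix().round(3))
```

```text
at [ 0.4164 -0.0988  0.0712] t 10.03 q [-0.5  -0.01  0.68  2.19  0.01  0.96 -0.  ] open 0.0851 gf 0.0 F [-0.2  0.2 -0.1]
(0.4137, -0.0976, 0.013) shift [ 0.0008 -0.0029  0.0582] turn [ 0.1  0.  -0. ]
[[ 0.174  0.985  0.002]
 [ 0.985 -0.174 -0.   ]
 [-0.     0.002 -1.   ]]
```

View pics/w4.png

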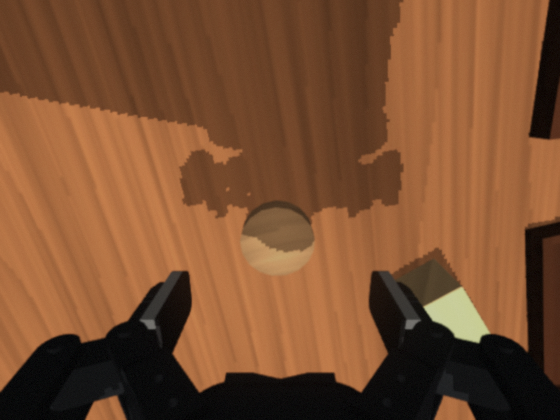

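The large knob is centred between the fingers at (278,238). The offcut corner at (435,255) lies clear of the right finger. I'll grasp it.

Call:
{"op": "drive_tool", "data": {"series": [[[0.0008,-0.003,0.03],[0,0,0],1],[[0.0008,-0.003,0.05],[0,0,0],1],[[0.0008,-0.003,0.0575],[0,0,0],1],[[0.0008,-0.003,0.0575],[0,0,0],1],[[0.0008,-0.003,0.0575],[0,0,0],0],[[0.0008,-0.003,0.0575],[0,0,0],0],[[0.0008,-0.003,0.0575],[0,0,0],0],[[0.0008,-0.003,0.0575],[0,0,0],0],[[0.0008,-0.003,0.0575],[0,0,0],0],[[0.0008,-0.003,0.0575],[0,0,0],0]]}}

```text
clock: 10.87
position: [0.4138, -0.0971, 0.0141]
orientation: [0.001, 0.766, 0.643, 0.001]
wrist_force: [-0.9, 0.1, 5.9]
opening: 0.0447
grasp_force: 30.5
```

Run:
```python
from h import *
a=np.radians(4.1);kx,ky=.6592,.187
for y in(-.032,.036): print(kx-np.sin(a)*y,ky+np.cos(a)*y)
plan((.6615,.1551,.10,4))
```

```text
0.6614879182186459 0.15508189494620978
0.6566260920040233 0.22290786818551397
at [ 0.4138 -0.0971  0.0141] t 10.87 q [-0.49  0.11  0.69  2.24 -0.09  0.82  0.09] open 0.0447 gf 30.45316210766032 F [-0.9  0.1  5.9]
(0.6615, 0.1551, 0.1) shift [ 0.2914  0.2005 -0.0851] turn [  0.1  -0.  -14. ]
```

Call:
{"op": "drive_tool", "data": {"series": [[[0,0,-0.035],[0,0,0],0],[[0,0,-0.07],[0,0,0],0],[[0.025,0.017,-0.085],[0,0,-5],0],[[0.05,0.034,-0.085],[0,0,-10],0],[[0.075,0.052,-0.085],[0,0,-14],0],[[0.1,0.069,-0.085],[0,0,-14],0],[[0.125,0.086,-0.085],[0,0,-14],0],[[0.15,0.103,-0.085],[0,0,-14],0],[[0.175,0.12,-0.085],[0,0,-14],0],[[0.2,0.138,-0.085],[0,0,-14],0],[[0.225,0.155,-0.085],[0,0,-14],0],[[0.245,0.169,-0.085],[0,0,-14],0]]}}

```text
clock: 11.87
position: [0.6227, 0.1177, 0.0981]
orientation: [-0.0, 0.681, 0.732, 0.001]
wrist_force: [-0.3, 0.3, -1.4]
opening: 0.0446
grasp_force: 31.5
```

Call:
{"op": "drive_tool", "data": {"series": [[[0.02,0.014,0],[0,0,0],0],[[0.037,0.025,0],[0,0,0],0],[[0.046,0.031,0.01],[0,0,0],0],[[0.046,0.031,0.02],[0,0,0],0],[[0.046,0.031,0.03],[0,0,0],0],[[0.046,0.031,0.03],[0,0,0],0],[[0.046,0.031,0.03],[0,0,0],0]]}}

```text
clock: 12.45
position: [0.6477, 0.1607, 0.0665]
orientation: [-0.0, 0.683, 0.731, -0.002]
wrist_force: [-0.1, -0.1, -0.4]
opening: 0.0451
grasp_force: 31.4
```

Run:
```python
from h import *
from station import arm
c=arm.capture("wrist");cv2.imwrite("pics/w5.png",c["img"][:,:,::-1])
plan((.6615,.1551,.0205,4))
```

```text
at [0.6485 0.1611 0.0675] t 12.5 q [-0.66  0.52  0.5   1.6  -0.27  1.09 -0.02] open 0.0446 gf 31.44554301112919 F [ 0.8  0.1 -0.1]
(0.6615, 0.1551, 0.0205) shift [-0.0068  0.0126  0.047 ] turn [-0.1  0.  -0.1]
```

View pics/w5.png

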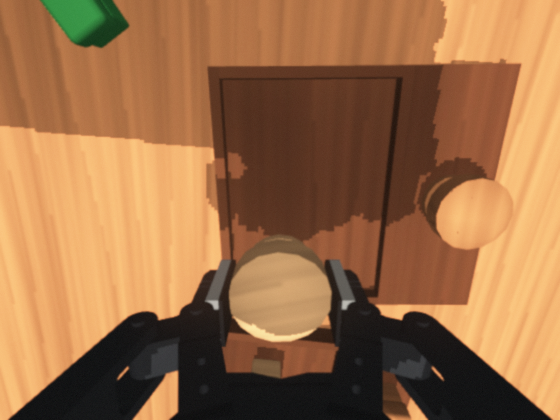

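The knob is held upright. It sits a little low in x because the tool axes turned between calls, so I'll correct that while lowering.

Call:
{"op": "drive_tool", "data": {"series": [[[-0.0068,0.0126,0],[0,0,0],0],[[-0.0068,0.0126,0],[0,0,0],0],[[-0.0068,0.0126,0.02],[0,0,0],0],[[-0.0068,0.0126,0.035],[0,0,0],0],[[-0.0068,0.0126,0.044],[0,0,0],0],[[-0.0068,0.0126,0.047],[0,0,0],0],[[-0.0068,0.0126,0.047],[0,0,0],0],[[-0.0068,0.0126,0.047],[0,0,0],0.7],[[-0.0068,0.0126,0.047],[0,0,0],0.7],[[-0.0068,0.0126,0.047],[0,0,0],0.7],[[-0.0068,0.0126,0.02],[0,0,0],0.7],[[-0.0068,0.0126,-0.015],[0,0,0],0.7]]}}

```text
clock: 13.5
position: [0.6593, 0.1569, 0.0799]
orientation: [-0.002, 0.682, 0.732, -0.003]
wrist_force: [0.5, 0.7, 0.0]
opening: 0.0597
grasp_force: 0.0
```

Call:
{"op": "drive_tool", "data": {"series": [[[0,0,-0.018],[0,0,0],0.7],[[0,0,-0.018],[0,0,0],0.7]]}}

```text
clock: 13.67
position: [0.6656, 0.1577, 0.1067]
orientation: [0.002, 0.682, 0.731, 0.004]
wrist_force: [-0.4, -0.4, 0.6]
opening: 0.06
grasp_force: 0.0
```

Run:
```python
from h import *
plan((.3854,.3056,.10,30),(.3854,.3056,.07,30))
```

```text
at [0.6656 0.1577 0.1067] t 13.67 q [-0.65  0.51  0.52  1.54 -0.27  1.16 -0.02] open 0.06 gf 0.0 F [-0.4 -0.4  0.6]
(0.3854, 0.3056, 0.1) shift [ 0.1672 -0.2692  0.0046] turn [  0.5  -0.  -26. ]
(0.3854, 0.3056, 0.07) shift [ 0.1671 -0.2695  0.0346] turn [  0.5  -0.  -26. ]
```

Call:
{"op": "drive_tool", "data": {"series": [[[0.02,-0.032,0.004],[0,0,-5],0.75],[[0.041,-0.066,0.004],[0,0,-10],0.75],[[0.061,-0.098,0.004],[0,0,-15],0.75],[[0.082,-0.132,0.004],[0,0,-20],0.75],[[0.102,-0.164,0.004],[0,0,-26],0.75],[[0.123,-0.198,0.004],[0,0,-26],0.75],[[0.143,-0.23,0.004],[0,0,-26],0.75],[[0.16,-0.258,0.01],[0,0,-26],0.75],[[0.167,-0.2695,0.025],[0,0,-26],0.75],[[0.167,-0.2695,0.034],[0,0,-26],0.75],[[0.167,-0.2695,0.034],[0,0,-26],0.75],[[0.167,-0.2695,0.034],[0,0,-26],0.75]]}}

```text
clock: 14.67
position: [0.3824, 0.3038, 0.0664]
orientation: [0.0, 0.5, 0.866, -0.001]
wrist_force: [0.2, 0.3, 0.4]
opening: 0.0641
grasp_force: 0.0
```

Run:
```python
from h import *
from station import arm
c=arm.capture("wrist");cv2.imwrite("pics/w6.png",c["img"][:,:,::-1])
plan((.3854,.3056,.0105,30))
```

```text
at [0.3831 0.3039 0.067 ] t 14.72 q [-1.03  0.14  0.33  2.05 -0.06  0.96 -0.15] open 0.0642 gf 0.0 F [-0.1  0.4  0. ]
(0.3854, 0.3056, 0.0105) shift [0.0003 0.0028 0.0565] turn [ 0.   0.  -0.1]
```

View pics/w6.png

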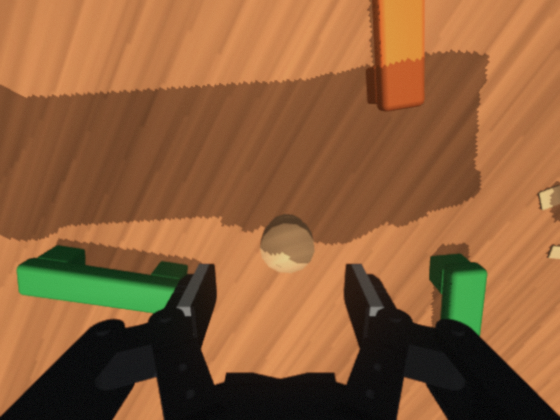

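The small knob is at (287,243), centred once the 3 mm correction is applied. The green bar's end at (187,285) stays outside the left finger. I'll grasp it.

Call:
{"op": "drive_tool", "data": {"series": [[[0.0003,0.0028,0.03],[0,0,0],0.7],[[0.0003,0.0028,0.05],[0,0,0],0.7],[[0.0003,0.0028,0.0565],[0,0,0],0.7],[[0.0003,0.0028,0.0565],[0,0,0],0.7],[[0.0003,0.0028,0.0565],[0,0,0],0],[[0.0003,0.0028,0.0565],[0,0,0],0],[[0.0003,0.0028,0.0565],[0,0,0],0],[[0.0003,0.0028,0.0565],[0,0,0],0],[[0.0003,0.0028,0.0565],[0,0,0],0],[[0.0003,0.0028,0.0565],[0,0,0],0]]}}

```text
clock: 15.55
position: [0.3852, 0.3071, 0.0119]
orientation: [0.001, 0.5, 0.866, 0.001]
wrist_force: [0.3, -2.1, 6.5]
opening: 0.0329
grasp_force: 30.0
```

Run:
```python
from h import *
plan((.6566,.2229,.10,4))
```

```text
at [0.3852 0.3071 0.0119] t 15.55 q [-1.02  0.24  0.32  2.08 -0.1   0.84 -0.12] open 0.0329 gf 30.04616883059498 F [ 0.3 -2.1  6.5]
(0.6566, 0.2229, 0.1) shift [-0.2086  0.1932 -0.0876] turn [ 0.2 -0.1 26. ]
```

Call:
{"op": "drive_tool", "data": {"series": [[[0,0,-0.035],[0,0,0],0],[[0,0,-0.07],[0,0,0],0],[[-0.02,0.019,-0.0876],[0,0,5],0],[[-0.045,0.042,-0.0876],[0,0,10],0],[[-0.07,0.065,-0.0876],[0,0,15],0],[[-0.095,0.088,-0.0876],[0,0,20],0],[[-0.12,0.111,-0.0876],[0,0,26],0],[[-0.145,0.134,-0.0876],[0,0,26],0],[[-0.17,0.157,-0.0876],[0,0,26],0],[[-0.192,0.178,-0.0876],[0,0,26],0],[[-0.2086,0.1932,-0.08],[0,0,26],0],[[-0.2086,0.1932,-0.07],[0,0,26],0]]}}

```text
clock: 16.55
position: [0.6606, 0.219, 0.0813]
orientation: [0.003, 0.683, 0.73, 0.001]
wrist_force: [0.0, -0.2, -0.4]
opening: 0.0329
grasp_force: 30.2
```

Call:
{"op": "drive_tool", "data": {"series": [[[0,0,0.01],[0,0,0],0],[[0,0,0.01],[0,0,0],0],[[0,0,0.01],[0,0,0],0],[[0,0,0.01],[0,0,0],0]]}}

```text
clock: 16.88
position: [0.6544, 0.224, 0.0706]
orientation: [-0.001, 0.681, 0.732, 0.0]
wrist_force: [0.4, 1.2, -0.1]
opening: 0.0327
grasp_force: 30.2
```

Run:
```python
from h import *
plan((.6566,.2229,.0185,4))
```

```text
at [0.6544 0.224  0.0706] t 16.88 q [-0.71  0.56  0.47  1.53 -0.27  1.11 -0.11] open 0.0327 gf 30.174971603555605 F [ 0.4  1.2 -0.1]
(0.6566, 0.2229, 0.0185) shift [-0.0013  0.0021  0.0521] turn [-0.  -0.1  0.1]
```

Call:
{"op": "drive_tool", "data": {"series": [[[-0.0013,0.0021,0.02],[0,0,0],0],[[-0.0013,0.0021,0.038],[0,0,0],0],[[-0.0013,0.0021,0.049],[0,0,0],0],[[-0.0013,0.0021,0.052],[0,0,0],0],[[-0.0013,0.0021,0.052],[0,0,0],0],[[-0.0013,0.0021,0.052],[0,0,0],0],[[-0.0013,0.0021,0.052],[0,0,0],0.58],[[-0.0013,0.0021,0.052],[0,0,0],0.58],[[-0.0013,0.0021,0.052],[0,0,0],0.58],[[-0.0013,0.0021,0.03],[0,0,0],0.58],[[-0.0013,0.0021,0],[0,0,0],0.58],[[-0.0013,0.0021,-0.035],[0,0,0],0.58]]}}

```text
clock: 17.88
position: [0.6562, 0.221, 0.1044]
orientation: [-0.001, 0.682, 0.731, -0.002]
wrist_force: [0.6, 0.6, 0.7]
opening: 0.0495
grasp_force: 0.0
```

Run:
```python
from h import *
plan((.4096,.0971,.10,13.8),(.4096,.0971,.07,13.8))
```

```text
at [0.6562 0.221  0.1044] t 17.88 q [-0.71  0.53  0.48  1.5  -0.25  1.18 -0.12] open 0.0495 gf 0.0 F [0.6 0.6 0.7]
(0.4096, 0.0971, 0.1) shift [-0.1063 -0.2547  0.0055] turn [-0.2  0.1 -9.8]
(0.4096, 0.0971, 0.07) shift [-0.1063 -0.2546  0.0355] turn [-0.2  0.1 -9.8]
```

Call:
{"op": "drive_tool", "data": {"series": [[[-0.014,-0.034,0.004],[0,0,-5],1],[[-0.028,-0.068,0.004],[0,0,-9.8],1],[[-0.043,-0.102,0.004],[0,0,-9.8],1],[[-0.057,-0.136,0.004],[0,0,-9.8],1],[[-0.071,-0.17,0.004],[0,0,-9.8],1],[[-0.085,-0.204,0.004],[0,0,-9.8],1],[[-0.099,-0.237,0.004],[0,0,-9.8],1],[[-0.1063,-0.2546,0.015],[0,0,-9.8],1],[[-0.1063,-0.2546,0.035],[0,0,-9.8],1],[[-0.1063,-0.2546,0.035],[0,0,-9.8],1],[[-0.1063,-0.2546,0.035],[0,0,-9.8],1],[[-0.1063,-0.2546,0.035],[0,0,-9.8],1]]}}

```text
clock: 18.88
position: [0.4124, 0.0978, 0.0713]
orientation: [0.001, 0.617, 0.787, 0.001]
wrist_force: [0.3, 0.7, 1.0]
opening: 0.0856
grasp_force: 0.0
```

Run:
```python
from h import *
from station import arm
c=arm.capture("wrist");cv2.imwrite("pics/w7.png",c["img"][:,:,::-1])
plan((.4096,.0971,.0125,13.8))
```

```text
at [0.4126 0.0979 0.0714] t 18.93 q [-0.79 -0.01  0.5   2.19  0.01  0.96 -0.06] open 0.0855 gf 0.0 F [ 0.5  0.  -0.7]
(0.4096, 0.0971, 0.0125) shift [-0.0001 -0.0032  0.0589] turn [0.1 0.  0. ]
```

View pics/w7.png

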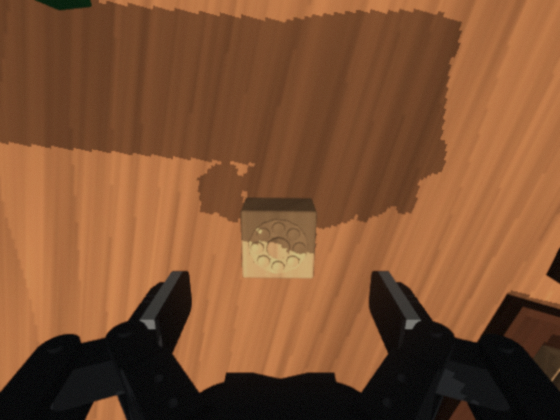

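The large block is squared up and centred at (278,240). I'll grasp it.

Call:
{"op": "drive_tool", "data": {"series": [[[0,-0.0032,0.03],[0,0,0],1],[[0,-0.0032,0.05],[0,0,0],1],[[0,-0.0032,0.058],[0,0,0],1],[[0,-0.0032,0.058],[0,0,0],1],[[0,-0.0032,0.058],[0,0,0],0],[[0,-0.0032,0.058],[0,0,0],0],[[0,-0.0032,0.058],[0,0,0],0],[[0,-0.0032,0.058],[0,0,0],0],[[0,-0.0032,0.058],[0,0,0],0],[[0,-0.0032,0.058],[0,0,0],0]]}}

```text
clock: 19.77
position: [0.4094, 0.0973, 0.0136]
orientation: [0.0, 0.617, 0.787, 0.001]
wrist_force: [-0.1, -0.3, 6.3]
opening: 0.0454
grasp_force: 31.2
```

Run:
```python
from h import *
plan((.642,-.1674,.10,5))
```

```text
at [0.4094 0.0973 0.0136] t 19.77 q [-0.78  0.09  0.51  2.24 -0.06  0.82  0.  ] open 0.0454 gf 31.209763884544373 F [-0.1 -0.3  6.3]
(0.642, -0.1674, 0.1) shift [-0.3126  0.1629 -0.0862] turn [ 0.1 -0.1  8.8]
```

Call:
{"op": "drive_tool", "data": {"series": [[[0,0,-0.035],[0,0,0],0],[[0,0,-0.07],[0,0,0],0],[[-0.028,0.015,-0.086],[0,0,4],0],[[-0.06,0.031,-0.086],[0,0,8.8],0],[[-0.094,0.049,-0.086],[0,0,8.8],0],[[-0.128,0.067,-0.086],[0,0,8.8],0],[[-0.162,0.084,-0.086],[0,0,8.8],0],[[-0.196,0.102,-0.086],[0,0,8.8],0],[[-0.23,0.12,-0.086],[0,0,8.8],0],[[-0.262,0.137,-0.086],[0,0,8.8],0],[[-0.292,0.152,-0.086],[0,0,8.8],0],[[-0.3126,0.1629,-0.082],[0,0,8.8],0]]}}

```text
clock: 20.77
position: [0.6427, -0.1712, 0.0949]
orientation: [0.001, 0.676, 0.737, -0.0]
wrist_force: [1.1, 0.1, 0.5]
opening: 0.0455
grasp_force: 31.5
```

Call:
{"op": "drive_tool", "data": {"series": [[[0,0,0.01],[0,0,0],0],[[0,0,0.02],[0,0,0],0],[[0,0,0.02],[0,0,0],0],[[0,0,0.02],[0,0,0],0],[[0,0,0.02],[0,0,0],0]]}}

```text
clock: 21.18
position: [0.6407, -0.1662, 0.0745]
orientation: [-0.0, 0.675, 0.738, 0.0]
wrist_force: [-0.3, 0.4, -0.2]
opening: 0.0456
grasp_force: 31.5
```

Run:
```python
from h import *
plan((.642,-.1674,.02,5))
```

```text
at [ 0.6407 -0.1662  0.0745] t 21.18 q [-0.28  0.54  0.66  1.62 -0.36  1.11  0.56] open 0.0456 gf 31.531680822372437 F [-0.3  0.4 -0.2]
(0.642, -0.1674, 0.02) shift [-0.0014  0.0012  0.0545] turn [-0.  -0.1  0.1]
```

Call:
{"op": "drive_tool", "data": {"series": [[[-0.0014,0.0012,0.02],[0,0,0],0],[[-0.0014,0.0012,0.038],[0,0,0],0],[[-0.0014,0.0012,0.05],[0,0,0],0],[[-0.0014,0.0012,0.0545],[0,0,0],0],[[-0.0014,0.0012,0.0545],[0,0,0],0],[[-0.0014,0.0012,0.0545],[0,0,0],0],[[-0.0014,0.0012,0.0545],[0,0,0],0.7],[[-0.0014,0.0012,0.0545],[0,0,0],0.7],[[-0.0014,0.0012,0.0545],[0,0,0],0.7],[[-0.0014,0.0012,0.03],[0,0,0],0.7],[[-0.0014,0.0012,0],[0,0,0],0.7],[[-0.0014,0.0012,-0.035],[0,0,0],0.7]]}}

```text
clock: 22.18
position: [0.641, -0.1688, 0.1088]
orientation: [-0.001, 0.675, 0.737, -0.001]
wrist_force: [0.7, 0.8, 0.4]
opening: 0.0598
grasp_force: 0.0
```

Call:
{"op": "drive_tool", "data": {"series": [[[0,-0.04,-0.03],[0,0,0],0.7],[[0,-0.08,-0.06],[0,0,0],0.7],[[0,-0.12,-0.1],[0,0,0],0.7],[[0,-0.15,-0.13],[0,0,0],0.7],[[0,-0.15,-0.13],[0,0,0],0.7],[[0,-0.15,-0.13],[0,0,0],0.7],[[0,-0.15,-0.13],[0,0,0],0.7]]}}

```text
clock: 22.77
position: [0.4932, -0.1827, 0.2413]
orientation: [0.001, 0.676, 0.737, 0.003]
wrist_force: [0.4, 0.9, -0.1]
opening: 0.0594
grasp_force: 0.0
```

Run:
```python
from h import *
from station import arm
a=arm.capture("scene")["img"][200:390,60:350,::-1];b=arm.capture("top")["img"][90:250,180:440,::-1]
cv2.imwrite("pics/end.png",np.vstack([cv2.resize(a,(460,300),interpolation=2),cv2.resize(b,(460,290),interpolation=2)]))
```

```text
(no output)
```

View pics/end.png

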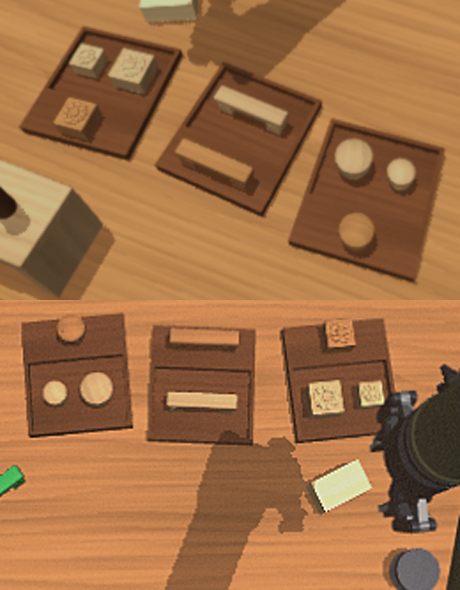

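All five fittings stand upright in the right trays in both views: blocks left, pull middle and knobs right in the scene view. The offcut and tin have not moved, so I'm handing in.

```bash
python3 -c "
from station import arm
print(arm.hand_in())"
```

```text
the job is handed in; nothing more can be done
None
```

All five fittings are in the trays that match their kind, upright and released; the wax tin and offcut look unmoved in the last pictures, and I handed the job in at about 23 s of the 112 s allowed, with no verdict returned.

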